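# Move the rind grater to the other folding hook

## Task

The cheese rind grater hangs on one of the two folding hooks of the tool frame and has to hang on the other one. Swing the folded hook down until it is fully open, take the grater off its hook and hang it by its loop on the newly opened hook, letting it down gently, never ramming it onto the peg; only then fold the emptied hook up flat again, and leave the cheeses and tableware where they are.

Things in the scene. Friction and masses are not known exactly. Their poses are not given: they have to be found in the camera images.
- grater_grip (a point): Centre of the wooden grip on top of the flat steel rind grater. The grip is 22 mm thick (its x), 26 mm wide (its y), 46 mm high (its z, up when hanging). The whole grater is 209 mm long: grip, then wire loop, then an 80 mm wide, 100 mm high, 10 mm thick plate. About 0.25 kg (0.17 to 0.35).
- grater_loop (a point): Centre of the opening of the grater's wire loop, 55 mm straight below the grip's centre. The opening is 50 mm wide and 50 mm high, with slanting upper corners and a level top bar (8 mm wire); its axis is the grater's x. The plate's lower edge is 131 mm below this point. When hanging on a fully open hook, this point lies about 19 mm below the peg's centre line.
- grater: The grater as a whole (for contacts); its origin and axes are those of the loop's centre.
- hook_a_hinge (a point): Hinge of the hook that carries the grater at the start (left or right on the frame). Steel. The hinge axis is level and runs along the rail; this point is its middle, 38 mm in front of the wooden rail's front face (10 mm base plate, two 22 mm high cheeks, 30 mm across over both). This point does not turn with the peg: its x points from the robot's side into the rail, y along the rail, z up.
- hook_b_hinge (a point): Hinge of the other hook, which is empty and folded up at the start. Steel. The hinge axis is level and runs along the rail; this point is its middle, 38 mm in front of the wooden rail's front face (10 mm base plate, two 22 mm high cheeks, 30 mm across over both). This point does not turn with the peg: its x points from the robot's side into the rail, y along the rail, z up.
- hook_a_knob (a point): Centre of the 24 mm ball at the tip of the peg of the hook that carries the grater at the start. The peg is a 12 mm round bar; the ball's centre is 80 mm from the hinge. It moves with the peg.
- hook_b_knob (a point): The same ball on the other hook, folded up at the start.
- hook_a_arm (a joint): Peg angle of the first hook, rad: 0 = folded up, upright in front of the rail; it grows as the peg swings out and down away from the rail; 1.3 = fully open, on a firm stop, the peg pointing away from the rail and 15 degrees upwards. A stiff friction hinge (about 2 to 3 N at the ball), so it stays where it is left.
- hook_b_arm (a joint): The same for the other hook, nearly folded at the start.
- hook_b: The hook that is folded at the start, base and peg together (for contacts); origin on the rail face, 38 mm behind its hinge.
- frame: Fixed open frame: two posts, a wooden rail (540 mm long, 60 high, mid 205 mm up) with both hooks on its front, and a lamp bar above (underside 417 mm up, 35 mm deep, overhanging the rail face by 50 mm): folded pegs can only be reached with a tilted tool from the robot side. Origin on the table below the middle of the rail face; x away from the robot side, y along the rail. Posts 270 mm either side; feet 20 mm high.
- block_low_mid (a point): Middle of a low block of cheese, 110 x 75 x 45 mm high, on the table before the frame. To be left alone.
- block_tall_mid (a point): Middle of a block of cheese, 100 x 100 x 75 mm high. To be left alone.
- bowl_rim (a point): Centre of the mouth of a white bowl, 100 mm across, 40 mm high. To be left alone.
- knife_grip (a point): Grip of a 200 mm cheese spatula lying on the table. To be left alone.
- tumbler_rim (a point): Centre of the mouth of a white tumbler, 68 mm across, 95 mm high. To be left alone.

How it is judged:
On the way, in this order (a step that is already met when the one before it is completed fails the run):
1. the folded hook is fully open (1.25 rad or more) (value of joint hook_b_arm above 1.25 rad), for 0.2 s.
2. the grater hangs released by its loop on that hook (value of joint hook_b_arm above 1.25 rad and x of grater_loop in the frame of hook_b_hinge between -0.075 and -0.008 m and y of grater_loop in the frame of hook_b_hinge between -0.02 and 0.02 m and z of grater_loop in the frame of hook_b_hinge between -0.035 and 0.012 m and contact force between grater and hook_b above 0.8 N and contact force between grater and the fingers below 0.1 N and angle between grater_loop's own z axis and vertical below 0.25 rad), for 0.2 s.
3. the emptied hook is folded flat (under 0.08 rad) (value of joint hook_a_arm below 0.08 rad), for 0.2 s.
At the end, for the whole second after the job is handed in: Grater still and released, hanging by its loop on the hook folded at first (loop centre 8-75 mm before the hinge, 20 mm sideways, 35 below to 12 mm above it, upright to 0.25 rad, under 0.04 m/s and 0.4 rad/s); that hook open 1.25 rad or more, the other folded under 0.08 rad (all of step 2 and value of joint hook_a_arm below 0.08 rad and linear speed of grater below 0.04 m/s and angular speed of grater below 0.4 rad/s); the robot touches nothing.
It fails at once if the grater is rammed onto the new hook with more than 30 N (contact force between grater and hook_b above 30 N).
It fails at once if a cheese or a piece of tableware is moved by more than 30 mm (distance of any of block_low_mid, block_tall_mid, bowl_rim, knife_grip, tumbler_rim from where it was at the start of the episode above 0.03 m).
It also fails if it takes over 72 s, if anything falls off the work surface, if the arm or the gripper's body presses on something with over 40 N, if the wrist force passes 120 N, or if a joint passes its speed limit or range.

## Robot

A 7-joint arm with a two-finger parallel gripper is mounted at the origin on the work surface. World frame = base frame: x ahead of the robot, y to its left, z up, the work surface at z = 0. Lengths are in m, angles in rad, forces in N, time in s.
With the tool pointing down it reaches from about 0.4 to 0.85 m from the base axis. Payload 6.9 kg.
Tool frame: the origin (TCP) lies midway between the tips of the shut fingers; the grasp point (between the pads) lies 19 mm behind it (ctrl.grip_depth is the distance from the TCP to the grasp point, in m); z points along the fingers, y is the direction in which the jaws open and shut (so a half turn about z gives the same grasp; the last joint's range is limited). The gripper opens to 85 mm and grips with 20 to 120 N. Pads are 22 mm wide; open, the fingers measure 114 mm over their backs; the gripper's body (76 mm by 85 mm) begins 54 mm behind the grasp point. The pads swing forward as they close: fully open they stand 13 mm farther back than shut.
Start: joints at [1.226, 0.507, -0.238, 1.5, 0.126, 1.149, -0.155], TCP at [0.272, -0.563, 0.231] pointing down, gripper open.
Joint ranges: [-3.08, 3.08], [-0.24, 2.05], [-1.43, 1.35], [0, 2.5], [-1.52, 4.66], [0.17, 1.96], [-2.89, 2.89]. Speed limits (rad/s): [2.39, 2.39, 3.14, 3.14, 3.14, 3.14, 3.14].

## Interface

Orientations are given as a unit quaternion [w, x, y, z].
In Python, from station import ctrl, get_state, vision, ticket, models gives the robot as it stands. Calls block until the motion is done:
- ctrl.movep(position, orientation): joint-space move of the TCP to a pose.
- ctrl.movel(position, frame=None, max_speed=0.15): straight line of the TCP; frame=None keeps the orientation; max_speed is the mean speed in m/s.
- ctrl.set_joints(angles): joint-space move.
- ctrl.ungrasp() and ctrl.close_gripper(force=None): open the fingers fully, or close them until they stop; force is the grip in N (None keeps the last).
- ctrl.pause(seconds).
- ctrl.ik(position, orientation): joint angles nearest the present ones, or None.
- get_state(): the state.
- vision.grab_frame(name): name is "side" or "top" or "wrist"; returns (picture, depth): 384x512x3 uint8, blue, green, red; 384x512 float32, m along the optical axis (not along the pixel's ray), 0 where there is no reading.
- vision.camera_info(name): a dict with "mtx" (3x3 intrinsics, pixels), "R" (3x3) and "t" (3): a world point X has camera coordinates R X + t; the wrist camera has in their place "hand_eye" (4x4, takes a point from camera to tool coordinates, whose origin is the TCP and whose axes are the flange's). Camera axes: x right, y down, z forward; pixel columns grow to the right and rows downward; lengths in m; the calibration is good to about 2 mm. The wrist camera is an equidistant fisheye: a pixel r from the principal point sees the ray r / f radians off the axis. A picture is of the moment at which its call begins: read the wrist's pose just before it. camera_info takes no time and is no camera call.
A pose or a line that the arm cannot do raises ctrl.Unreachable and nothing moves.
- ticket.close_job(): hands the job in, once; it reports no verdict.
Trained networks look in the newest picture that a camera, given by its name, has taken for a name from the list of things; names that differ only in an ending like _2 or _b are one class to them, and where a whole thing is asked for, a point or a joint stands for the part that bears it (a point fixed in the world has none). Each returns a list of dicts, best first, with "p" (0 to 1); they miss things now and then, are a little off and sometimes report something else, mostly with a low value. They report only what shows in the picture. A call takes as long as a camera call.
- models.recognise(camera, target): "point" ([column, row] in pixels, amid what is visible of it).
- models.masks_of(camera, target): "mask" (384x512 bool, what is visible of it) and "point" ([column, row] in pixels, amid what is visible of it).
The state is a dict: "time": time; "qpos": joint angles; "qd": joint speeds; "tau": joint torques, N m; "tcp_pos": TCP position; "eef_rot": TCP orientation; "contact_force": force on the tool from outside, world axes, zero at the start; "wrist_torque": the same for the moment, N m; "width": finger opening in m.
Only numpy, scipy, OpenCV 4.12 (cv2) and the standard library are available. Lean on these libraries where they do the work, as an engineer would, in place of code of your own. Each camera call takes 0.05 s, during which the arm holds its last target.

## Working session

There is one attempt and no reset: what is moved stays moved. The work goes in short steps, each a Python script; the robot and the scene stay as the last script left them, time stands still between calls to the robot, and variables do not carry over. Pictures are saved under pics/ and viewed, and the job is handed in when it is done.

```bash
ls; mkdir -p pics; python3 - <<'E'
from station import ctrl, get_state, vision, ticket, models
import cv2,numpy as np
s=get_state();print(s)
for n in ("side","top","wrist"):
    p,d=vision.grab_frame(n);cv2.imwrite(f"pics/{n}0.png",p);np.save(f"{n}0.npy",d)
    i=vision.camera_info(n);print(n,{k:np.round(v,4).tolist() if not isinstance(v,str) else v for k,v in i.items()})
a=np.hstack([cv2.imread("pics/side0.png"),cv2.imread("pics/top0.png")]);cv2.imwrite("pics/st0.png",cv2.resize(a,(800,300)))
E
```

```text
pics
{'time': 0.0, 'qpos': array([ 1.22649283,  0.50830019, -0.2375368 ,  1.50113744,  0.12569191,
        1.14887127, -0.15479024]), 'qd': array([-0.00017209, -0.00170232,  0.00088219, -0.00056714, -0.00033222,
        0.00122845,  0.0017862 ]), 'tau': array([ 9.89404107e-04, -6.20583057e+01, -2.18646996e+00, -2.49647409e+01,
        1.26313395e-02,  1.20128633e-02, -5.85602061e-05]), 'tcp_pos': array([ 0.27146675, -0.56241605,  0.23045186]), 'eef_rot': array([-8.39678279e-04,  9.74811782e-01,  2.23027448e-01, -2.02675179e-04]), 'contact_force': array([-0.33924816, -0.27165164,  0.35335352]), 'wrist_torque': array([-0.05256289,  0.06621203,  0.00590042]), 'width': 0.0854696441182775}
side {'mtx': [[450.9762, 0.0, 254.7393], [0.0, 450.9762, 191.1592], [0.0, 0.0, 1.0]], 'R': [[-0.6961, -0.7179, -0.0051], [-0.5393, 0.5276, -0.6564], [0.4739, -0.4541, -0.7544]], 't': [0.3798, 0.4183, 1.1919]}
top {'mtx': [[406.0163, 0.0, 259.4962], [0.0, 406.0163, 189.4511], [0.0, 0.0, 1.0]], 'R': [[0.0039, -0.9997, 0.024], [-0.9829, -0.0083, -0.1838], [0.1839, -0.0229, -0.9827]], 't': [-0.0415, 0.5911, 1.1301]}
wrist {'mtx': [[297.3186, 0.0, 259.687], [0.0, 297.3186, 188.274], [0.0, 0.0, 1.0]], 'hand_eye': [[0.0003, -0.9472, -0.3208, 0.0832], [1.0, 0.0002, 0.0004, -0.0005], [-0.0003, -0.3208, 0.9472, -0.1426], [0.0, 0.0, 0.0, 1.0]]}
```

View pics/side0.png

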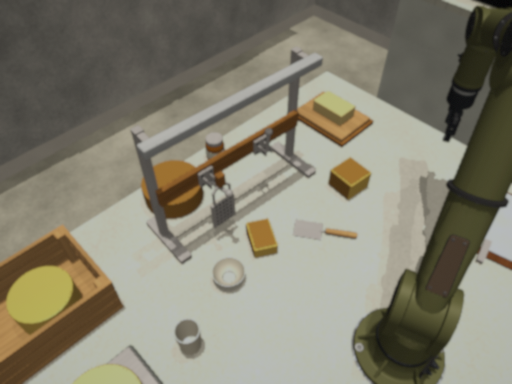

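View pics/top0.png

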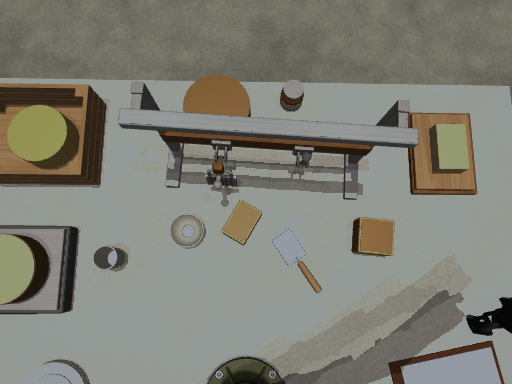

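View pics/wrist0.png

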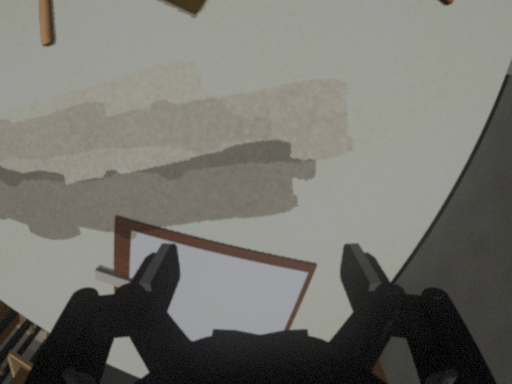

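The side view shows the grater at about (222,203), with the loaded hook at (207,178) and the folded hook at (262,141). In the top view the grip is at (218,168) and the folded hook at (304,155). So hook A is on the left (+y) and hook B on the right.

```bash
cat > h.py <<'E'
from station import ctrl, get_state, vision, ticket, models
import cv2,numpy as np
from scipy.spatial.transform import Rotation as Ro
def dep(n,u,v,d):
    i=vision.camera_info(n);K=np.array(i['mtx']);
    c=np.array([(u-K[0,2])/K[0,0],(v-K[1,2])/K[1,1],1.0])*d
    return np.array(i['R']).T@(c-np.array(i['t']))
def cloud(n,D):
    i=vision.camera_info(n);K=np.array(i['mtx']);v,u=np.mgrid[0:384,0:512]
    c=np.stack([(u-K[0,2])/K[0,0]*D,(v-K[1,2])/K[1,1]*D,D],-1)
    return (c-np.array(i['t']))@np.array(i['R'])
def proj(n,X):
    i=vision.camera_info(n);c=np.array(i['R'])@X+np.array(i['t']);p=np.array(i['mtx'])@(c/c[2]);return p[:2]
E
python3 - <<'E'
from h import *
for n in("side","top"):
    p,d=vision.grab_frame(n);C=cloud(n,d)
    for t in("grater_grip","grater_loop","hook_a_hinge","hook_b_hinge","hook_a_knob","hook_b_knob","hook_b","frame","block_low_mid","block_tall_mid","bowl_rim","knife_grip","tumbler_rim"):
        for r in models.recognise(n,t)[:2]:
            u,v=r['point'];print(n,t,round(r['p'],2),np.round([u,v]),np.round(C[int(round(v)),int(round(u))],3))
# zooms
def z(n,u0,v0,w,h,s,f):
    p=cv2.imread(f"pics/{n}0.png")[v0:v0+h,u0:u0+w];cv2.imwrite(f,cv2.resize(p,None,fx=s,fy=s,interpolation=cv2.INTER_CUBIC))
z("side",180,110,120,130,5,"pics/zs.png");z("top",190,100,140,120,5,"pics/zt.png")
E
```

```text
side grater_grip 0.73 [220. 205.] [0.603 0.085 0.148]
side grater_loop 0.94 [220. 209.] [0.6   0.089 0.136]
side grater_loop 0.7 [187. 335.] [0.416 0.378 0.013]
side hook_a_hinge 0.73 [208. 181.] [0.675 0.067 0.183]
side hook_b_hinge 0.78 [265. 146.] [ 0.636 -0.133  0.22 ]
side hook_b_hinge 0.51 [226. 272.] [0.49  0.173 0.008]
side hook_a_knob 0.67 [220. 204.] [0.605 0.084 0.15 ]
side hook_a_knob 0.49 [228. 192.] [0.568 0.08  0.231]
side hook_b 0.69 [265. 144.] [ 0.637 -0.134  0.227]
side frame 0.92 [226. 151.] [ 0.69  -0.022  0.236]
side frame 0.61 [208. 181.] [0.675 0.067 0.183]
side block_low_mid 0.71 [262. 238.] [0.485 0.028 0.044]
side block_low_mid 0.46 [220. 209.] [0.6   0.089 0.136]
side block_tall_mid 0.55 [347. 181.] [ 0.433 -0.313  0.08 ]
side bowl_rim 0.68 [226. 274.] [0.486 0.177 0.005]
side knife_grip 0.57 [309. 231.] [ 0.418 -0.117  0.006]
side tumbler_rim 0.57 [186. 334.] [0.416 0.38  0.022]
top grater_grip 0.56 [220. 175.] [0.597 0.066 0.218]
top grater_grip 0.3 [303. 155.] [ 0.632 -0.136  0.287]
top grater_loop 0.59 [220. 176.] [0.595 0.066 0.216]
top grater_loop 0.42 [219. 180.] [0.583 0.068 0.222]
top hook_a_hinge 0.57 [218. 154.] [ 0.713  0.09  -0.001]
top hook_a_hinge 0.42 [291. 252.] [ 0.413 -0.133  0.008]
top hook_b_hinge 0.72 [301. 154.] [ 0.664 -0.144  0.184]
top hook_a_knob 0.57 [219. 180.] [0.583 0.068 0.222]
top hook_b_knob 0.68 [305. 154.] [ 0.634 -0.14   0.289]
top hook_b_knob 0.44 [220. 172.] [0.598 0.064 0.247]
top hook_b 0.68 [304. 154.] [ 0.635 -0.138  0.288]
top frame 0.89 [266. 132.] [ 0.633 -0.041  0.451]
top block_low_mid 0.65 [240. 221.] [0.5   0.018 0.045]
top block_tall_mid 0.74 [376. 239.] [ 0.448 -0.366  0.08 ]
top bowl_rim 0.89 [188. 230.] [0.476 0.174 0.004]
top knife_grip 0.57 [292. 252.] [ 0.413 -0.136  0.003]
top tumbler_rim 0.88 [105. 256.] [0.398 0.407 0.022]
```

View pics/zs.png

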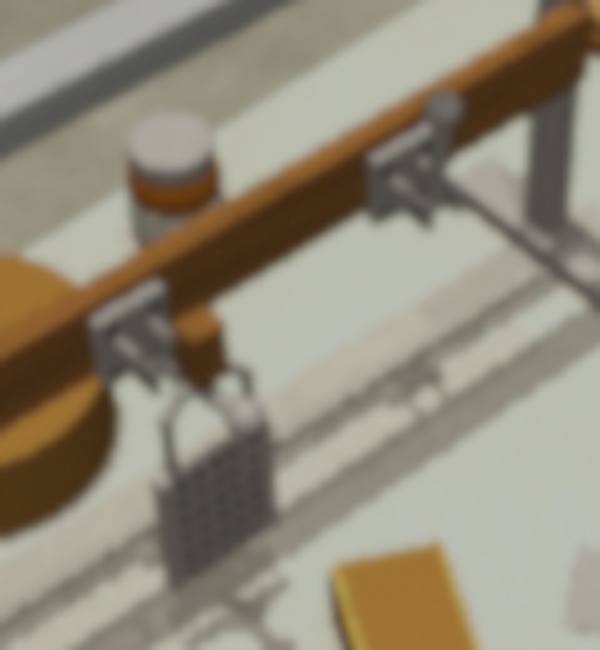

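View pics/zt.png

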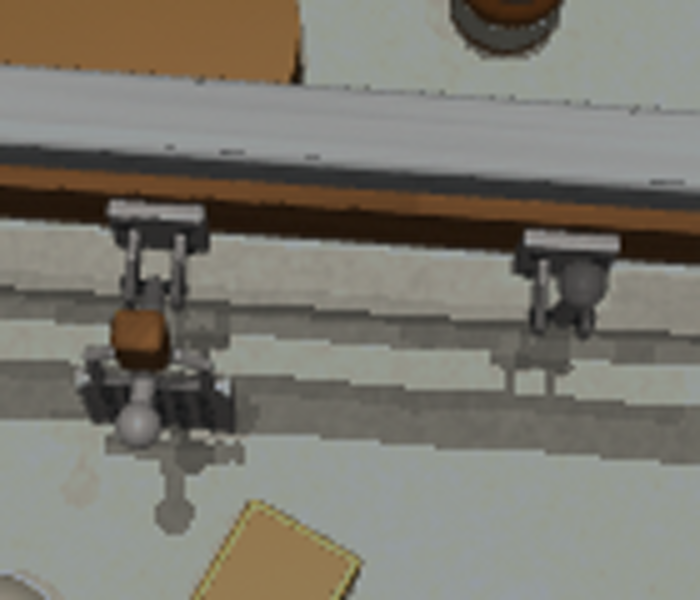

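```bash
python3 - <<'E'
from h import *
S=cloud("side",np.load("side0.npy"));T=cloud("top",np.load("top0.npy"))
img=cv2.imread("pics/side0.png");hsv=cv2.cvtColor(img,cv2.COLOR_BGR2HSV)
# rail front face: brown pixels with z .18-.23
m=(S[...,2]>.18)&(S[...,2]<.23)&(S[...,0]>.55)&(S[...,0]<.75)&(abs(S[...,1])<.28)&(hsv[...,1]>120)
P=S[m];print(len(P))
A=np.c_[P[:,1],np.ones(len(P))];x=P[:,0]
w=np.ones(len(x),bool)
for k in range(8):
    c=np.linalg.lstsq(A[w],x[w],rcond=None)[0];r=x-A@c;w=abs(r)<max(2*np.median(abs(r[w])),.004)
print("rail x=%.4f y + %.4f"%tuple(c),w.sum(),r[w].std())
# lamp bar from top
mb=(T[...,2]>.43)&(T[...,2]<.5);Q=T[mb];
print("bar y range",np.percentile(Q[:,1],[.5,99.5]),"z",np.median(Q[:,2]))
for lo in(-.2,-.1,0,.1,.2):
    q=Q[abs(Q[:,1]-lo)<.01];print(lo,np.percentile(q[:,0],[2,98]))
# posts
mp=(S[...,2]>.05)&(S[...,2]<.16)&(S[...,0]>.6)&(S[...,0]<.8);
print(S[mp].shape)
def knob(n,D,u0,u1,v0,v1,g):
    C=cloud(n,D)[v0:v1,u0:u1].reshape(-1,3);C=C[np.linalg.norm(C-g,axis=1)<.03];return C
i=vision.camera_info
from scipy.optimize import least_squares
for name,g in(("a",[.583,.068,.23]),("b",[.634,-.138,.285])):
    for n,C in(("side",S),("top",T)):
        P=C.reshape(-1,3);P=P[np.linalg.norm(P-g,axis=1)<.03]
        if len(P)<6: print(name,n,len(P));continue
        f=lambda c:np.linalg.norm(P-c,axis=1)-.012
        s=least_squares(f,np.array(g)-[0,0,.008],loss='soft_l1',f_scale=.002);print(name,n,len(P),np.round(s.x,4),np.median(abs(s.fun)), np.round(proj("side",s.x)),np.round(proj("top",s.x)))
np.set_printoptions(suppress=True)
print("grip top region");
sub=T[160:178,210:226];print(np.round(sub[::2,::2,2],3)) ;print(np.round(sub[::2,::2,0],3))
E
```

```text
1105
rail x=0.0579 y + 0.6816 1082 0.0015418107195999513
bar y range [-0.34064211  0.24793568] z 0.4503428527567971
-0.2 [0.61928109 0.65242923]
-0.1 [0.62552905 0.65943029]
0 [0.63164583 0.66453969]
0.1 [0.63769466 0.67115623]
0.2 [0.64356738 0.73330225]
(9680, 3)
a side 133 [0.585  0.0779 0.2314] 0.0070072635648513355 [224. 188.] [215. 179.]
a top 137 [0.5845 0.0692 0.2312] 0.005669975455703757 [227. 187.] [218. 179.]
b side 60 [ 0.6303 -0.1392  0.2758] 0.001510139459812208 [268. 132.] [304. 157.]
b top 76 [ 0.6316 -0.1439  0.2774] 0.0006219234586516634 [269. 131.] [306. 156.]
grip top region
[[-0.002  0.001 -0.     0.205  0.207  0.21   0.205  0.211]
 [-0.     0.003  0.269  0.268  0.273  0.273  0.205 -0.001]
 [ 0.     0.261  0.268  0.269  0.267  0.272  0.268  0.004]
 [ 0.001  0.265  0.266  0.269  0.27   0.27   0.265  0.005]
 [ 0.002  0.266  0.269  0.269  0.273  0.269  0.268  0.009]
 [ 0.22   0.225  0.262  0.266  0.267  0.269  0.26   0.226]
 [ 0.002 -0.001  0.241  0.246  0.248  0.249  0.246  0.224]
 [ 0.178  0.001  1.22   0.003  0.219  0.223  0.001 -0.002]
 [ 0.167  0.16   0.157  0.219  0.224  0.216  0.16   0.159]]
[[0.694 0.693 0.693 0.64  0.639 0.638 0.64  0.638]
 [0.687 0.686 0.618 0.618 0.617 0.617 0.634 0.687]
 [0.68  0.615 0.613 0.613 0.613 0.612 0.613 0.68 ]
 [0.674 0.609 0.609 0.608 0.608 0.608 0.609 0.673]
 [0.667 0.604 0.603 0.603 0.602 0.603 0.603 0.666]
 [0.609 0.608 0.599 0.599 0.599 0.598 0.6   0.608]
 [0.655 0.655 0.599 0.598 0.598 0.598 0.598 0.604]
 [0.609 0.649 0.373 0.648 0.6   0.599 0.649 0.65 ]
 [0.606 0.607 0.608 0.594 0.593 0.595 0.607 0.608]]
```

```bash
cat >> h.py <<'E'
def tri(ps):
    A=[];b=[]
    for n,u,v in ps:
        i=vision.camera_info(n);K=np.array(i['mtx']);R=np.array(i['R']);t=np.array(i['t'])
        d=R.T@np.array([(u-K[0,2])/K[0,0],(v-K[1,2])/K[1,1],1]);d/=np.linalg.norm(d);o=-R.T@t
        M=np.eye(3)-np.outer(d,d);A.append(M);b.append(M@o)
    X=np.linalg.lstsq(np.vstack(A),np.hstack(b),rcond=None)[0]
    return X
psi=-.058
fx=np.array([np.cos(psi),np.sin(psi),0]);fy=np.array([-np.sin(psi),np.cos(psi),0]);ez=np.array([0,0,1.])
def rot(deg):
    a=np.radians(deg);z=np.sin(a)*fx-np.cos(a)*ez;y=-fy;x=np.cross(y,z)
    return np.c_[x,y,z]
def quat(deg):
    q=Ro.from_matrix(rot(deg)).as_quat();return np.r_[q[3],q[:3]]
GD=ctrl.grip_depth
def tcp(grasp,deg): return np.array(grasp)+GD*rot(deg)[:,2]
E
python3 - <<'E'
from h import *
np.set_printoptions(suppress=True,precision=4)
a=tri([("top",217.6,183),("side",228.,192)]);b=tri([("top",307-.5,156.2),("side",269,131)])
print("ballA",a,proj("top",a),proj("side",a));print("ballB",b,proj("top",b),proj("side",b))
print("grip depth",ctrl.grip_depth)
rail=lambda y:.6816+.0579*y
print("in front of rail: A",(rail(a[1])-a[0]),"B",rail(b[1])-b[0])
T=cloud("top",np.load("top0.npy"));s=T[160:172,210:226].reshape(-1,3);s=s[abs(s[:,2]-.268)<.006];print("griptop",s.mean(0),s.min(0),s.max(0))
s=cloud("side",np.load("side0.npy")).reshape(-1,3)
for y0 in(a[1],b[1]):
    q=s[(abs(s[:,1]-y0)<.03)&(s[:,2]>.16)&(s[:,2]<.26)&(s[:,0]>rail(s[:,1])-.06)&(s[:,0]<rail(s[:,1])-.006)]
    print(len(q),q.min(0),q.max(0),np.median(q,0))
for deg in(40,50,60):
    for g in(b,a,[.608,.068,.246],b+[-.12,0,.07],[.5,.07,.29],[.5,-.14,.29],[.558,-.139,.217]):
        print(deg,ctrl.ik(tcp(g,deg),quat(deg)))
E
```

```text
ballA [0.5773 0.0718 0.2169] [217.4517 182.7981] [228.2171 192.0539]
ballB [ 0.6329 -0.146   0.2746] [306.5135 156.2184] [268.982  130.9964]
grip depth 0.0187
in front of rail: A 0.10849693023097717 B 0.04026012640631316
griptop [0.608  0.0694 0.2688] [0.5981 0.0575 0.2623] [0.6183 0.0822 0.2737]
257 [0.627  0.0467 0.168 ] [0.6811 0.0977 0.2305] [0.674  0.0781 0.2072]
251 [ 0.6233 -0.1625  0.167 ] [ 0.6686 -0.116   0.2585] [ 0.657  -0.1345  0.207 ]
40 [ 0.1328  0.2818  0.1583  2.0574 -1.0025  0.2128 -0.4318]
40 [-0.4156  0.2863  0.1528  2.2899  2.0775  0.1995  2.345 ]
40 None
40 [ 1.015   0.0226 -0.6776  2.154  -0.5291  0.336  -0.8409]
40 [-1.4712  0.0921  1.2058  2.328   0.871   0.1821 -2.74  ]
40 [ 0.7494  0.0728 -0.4332  2.2855 -0.9086  0.1801 -0.4502]
40 [ 0.9166  0.3508 -0.8254  2.295   2.1566  0.185   2.7621]
50 [ 0.8971  0.3677 -0.827   2.2008  2.5311  0.2388  2.4038]
50 [-0.0124  0.347  -0.4355  2.4317  2.3071  0.6428  2.0857]
50 [-0.2696  0.2943 -0.0411  2.3306  2.3955  0.4293  2.0367]
50 [ 0.4325  0.0037 -0.0391  2.3094  4.6519  0.2552  0.283 ]
50 [-1.1306  0.0734  0.7544  2.4774  2.1538  0.3555  2.1994]
50 [ 1.4378  0.179  -1.2062  2.431   3.2745  0.2099  1.6836]
50 [ 1.0477  0.4631 -1.0261  2.441   2.6421  0.5142  2.3293]
60 [ 1.0185  0.4931 -1.0267  2.338   2.7562  0.5902  2.2585]
60 None
60 [ 0.1186  0.4223 -0.633   2.4636  2.3904  0.9259  2.0406]
60 [ 1.5559  0.1089 -1.2153  2.4502  3.65    0.403   1.3314]
60 None
60 None
60 None
```

```bash
cat >> h.py <<'E'
def rot(deg,flip=1):
    a=np.radians(deg);z=np.sin(a)*fx-np.cos(a)*ez;y=fy if flip else -fy;x=np.cross(y,z)
    return np.c_[x,y,z]
def quat(deg,flip=1):
    q=Ro.from_matrix(rot(deg,flip)).as_quat();return np.r_[q[3],q[:3]]
E
python3 - <<'E'
from h import *
np.set_printoptions(suppress=True,precision=2)
b=np.array([.633,-.145,.276]);a=np.array([.575,.071,.218])
for fl in(0,1):
  for deg in(20,30,40,50,60,70):
    for g in(b,a,[.608,.068,.246],[.5,-.04,.33]):
        print(fl,deg,g,ctrl.ik(tcp(g,deg),quat(deg,fl)))
E
```

```text
0 20 [ 0.63 -0.14  0.28] [ 0.42  0.37 -0.3   1.73  0.11  0.72 -1.53]
0 20 [0.57 0.07 0.22] [ 0.15  0.34 -0.5   1.98  0.53  0.58 -2.33]
0 20 [0.608, 0.068, 0.246] [ 0.21  0.37 -0.58  1.86  0.51  0.69 -2.28]
0 20 [0.5, -0.04, 0.33] [ 0.67  0.1  -0.72  1.95  0.14  0.77 -1.74]
0 30 [ 0.63 -0.14  0.28] [ 0.45  0.31 -0.29  1.89  0.05  0.43 -1.47]
0 30 [0.57 0.07 0.22] [-0.21  0.28 -0.06  2.14  0.68  0.28 -2.5 ]
0 30 [0.608, 0.068, 0.246] [ 0.05  0.3  -0.37  2.02  0.7   0.42 -2.49]
0 30 [0.5, -0.04, 0.33] [ 0.91  0.02 -0.91  2.1   0.08  0.51 -1.68]
0 40 [ 0.63 -0.14  0.28] [ 0.13  0.28  0.16  2.06 -0.98  0.21 -0.45]
0 40 [0.57 0.07 0.22] [-0.42  0.28  0.15  2.29  2.07  0.2   2.35]
0 40 [0.608, 0.068, 0.246] None
0 40 [0.5, -0.04, 0.33] [ 1.24 -0.07 -1.14  2.25 -0.32  0.23 -1.27]
0 50 [ 0.63 -0.14  0.28] [ 0.9   0.36 -0.83  2.2   2.52  0.24  2.41]
0 50 [0.57 0.07 0.22] [-0.01  0.34 -0.44  2.44  2.31  0.64  2.08]
0 50 [0.608, 0.068, 0.246] [-0.27  0.29 -0.04  2.33  2.4   0.43  2.04]
0 50 [0.5, -0.04, 0.33] [-1.   -0.11  0.9   2.42  2.02  0.2   2.65]
0 60 [ 0.63 -0.14  0.28] [ 1.02  0.49 -1.03
[... 1058 characters left out ...]
0.17]
1 40 [0.5, -0.04, 0.33] [ 0.9  -0.05 -0.84  2.25 -0.12  0.22  1.66]
1 50 [ 0.63 -0.14  0.28] [ 1.12  0.5  -1.22  2.2   2.04  0.42 -0.2 ]
1 50 [0.57 0.07 0.22] [ 0.49  0.55 -1.22  2.43  1.99  1.   -0.7 ]
1 50 [0.608, 0.068, 0.246] [ 0.52  0.49 -1.16  2.32  1.95  0.85 -0.58]
1 50 [0.5, -0.04, 0.33] [-1.   -0.11  0.9   2.42  2.02  0.2  -0.5 ]
1 60 [ 0.63 -0.14  0.28] [ 1.11  0.58 -1.22  2.34  2.56  0.65 -0.65]
1 60 [0.57 0.07 0.22] None
1 60 [0.608, 0.068, 0.246] [ 0.46  0.62 -1.23  2.46  2.17  1.2  -0.8 ]
1 60 [0.5, -0.04, 0.33] None
1 70 [ 0.63 -0.14  0.28] [ 1.08  0.71 -1.23  2.46  2.79  0.98 -0.75]
1 70 [0.57 0.07 0.22] None
1 70 [0.608, 0.068, 0.246] None
1 70 [0.5, -0.04, 0.33] None
```

```bash
cat >> h.py <<'E'
TH=30
Rt=rot(TH);Q=quat(TH)
def st(tag=""):
    s=get_state();print(tag,"t%.1f"%s['time'],"grasp",np.round(np.array(s['tcp_pos'])-GD*Rt[:,2],4),"F",np.round(s['contact_force'],1),"w%.4f"%s['width']);return s
def wpix(X):
    s=get_state();q=s['eef_rot'];R=Ro.from_quat([q[1],q[2],q[3],q[0]]).as_matrix()
    i=vision.camera_info("wrist");H=np.array(i['hand_eye']);p=R.T@(np.array(X)-s['tcp_pos']);c=H[:3,:3].T@(p-H[:3,3])
    th=np.arctan2(np.hypot(c[0],c[1]),c[2]);K=np.array(i['mtx']);ph=np.arctan2(c[1],c[0])
    return np.array([K[0,2]+K[0,0]*th*np.cos(ph),K[1,2]+K[0,0]*th*np.sin(ph)])
def go(g,v=.15): ctrl.movel(np.array(g)+GD*Rt[:,2],max_speed=v)
E
python3 - <<'E'
from h import *
np.set_printoptions(suppress=True,precision=3)
b=np.array([.632,-.145,.276]);pre=b-.12*fx+.03*ez
ctrl.movep(tcp(pre-.03*fx,TH),quat(TH));s=st();print(s['qpos'],s['eef_rot'],quat(TH))
p,d=vision.grab_frame("wrist");cv2.imwrite("pics/w1.png",p);print(wpix(b),wpix([.575,.071,.218]))
print(d[int(wpix(b)[1]),int(wpix(b)[0])])
p,d=vision.grab_frame("side");cv2.imwrite("pics/s1.png",p)
E
```

```text
t3.4 grasp [ 0.482 -0.137  0.306] F [0.1 0.2 0.7] w0.0850
[ 0.911  0.055 -0.63   2.138 -0.189  0.454  1.95 ] [ 0.259  0.029  0.965 -0.008] [ 0.259  0.028  0.966 -0.008]
[259.81  305.492] [462.052 212.167]
0.26354772
```

View pics/w1.png

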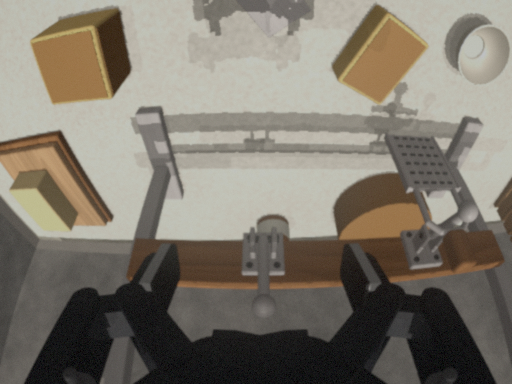

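View pics/s1.png

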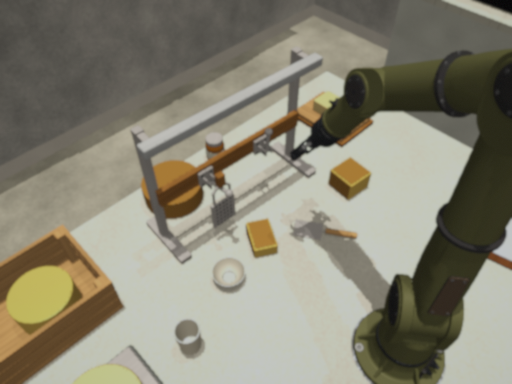

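Wrist view is upside down. Ball B is at (263,307), against a predicted (260,305), so it sits about 2.5 mm further toward +y. Ball A is at (466,213), against (462,212). I'm correcting for this and going in.

```bash
python3 - <<'E'
from h import *
np.set_printoptions(suppress=True,precision=3)
b=np.array([.632,-.1425,.277])
go(b-.06*fx+.02*ez);go(b,.1);s=st("at")
p,d=vision.grab_frame("wrist");cv2.imwrite("pics/w2.png",p)
p,d=vision.grab_frame("side");cv2.imwrite("pics/s2.png",p[80:230,180:400].repeat(3,0).repeat(3,1))
E
```

```text
at t5.0 grasp [ 0.632 -0.142  0.277] F [-0.2  0.3 -0.6] w0.0853
```

View pics/w2.png

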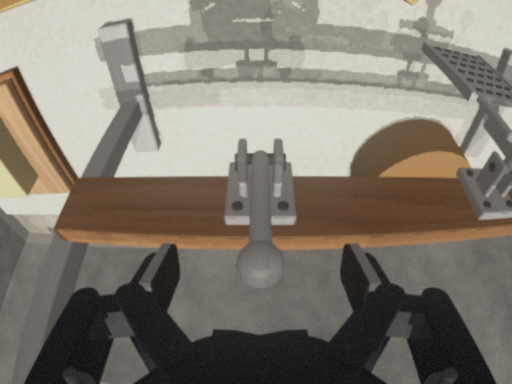

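View pics/s2.png

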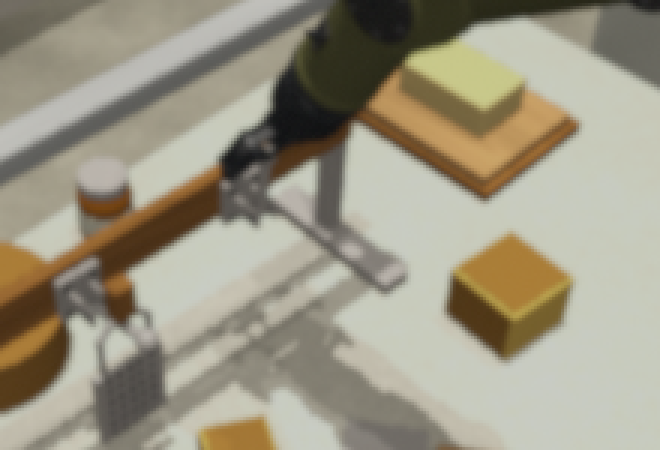

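```bash
cat >> h.py <<'E'
def arc(hinge,a): return np.array(hinge)+.08*(-np.sin(a)*fx+np.cos(a)*ez)
E
python3 - <<'E'
from h import *
ctrl.close_gripper(25);s=st("closed")
k=np.array(s['tcp_pos'])-GD*Rt[:,2]
h=k-.08*(-np.sin(.045)*fx+np.cos(.045)*ez);print("hinge",h);np.save("hb.npy",h)
for a in(.2,.4,.6,.8):
    go(arc(h,a),.1);s=st("a%.2f"%a)
    if np.linalg.norm(s['contact_force'])>25: print("STOP");break
p,d=vision.grab_frame("wrist");cv2.imwrite("pics/w3.png",p)
E
```

```text
closed t5.7 grasp [ 0.632  -0.1423  0.2772] F [-1.7  0.9  2.5] w0.0220
hinge [ 0.63562051 -0.1424741   0.19727699]
a0.20 t6.0 grasp [ 0.6194 -0.1416  0.2757] F [-2.   0.   1.4] w0.0225
a0.40 t6.3 grasp [ 0.6044 -0.1407  0.2711] F [-2.9  0.8  4.5] w0.0218
a0.60 t6.6 grasp [ 0.59   -0.1398  0.2631] F [-5.1  0.3  6.6] w0.0220
a0.80 t6.9 grasp [ 0.5776 -0.1391  0.2522] F [-3.7  0.7  1.5] w0.0221
```

View pics/w3.png

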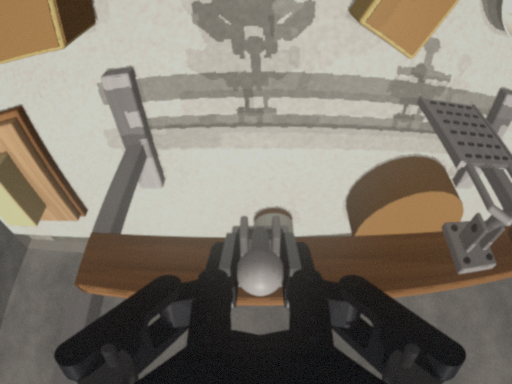

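```bash
python3 - <<'E'
from h import *
h=np.load("hb.npy")
for a in(1.0,1.15,1.22,1.26,1.3,1.33,1.36,1.39,1.42,1.45):
    go(arc(h,a),.08);s=st("a%.2f"%a)
    if a>1.2: ctrl.pause(.1);s=st("   ")
    tang=-np.cos(a)*fx-np.sin(a)*ez  # motion direction
    r=-np.dot(s['contact_force'],tang);print("  resist %.1f"%r)
    if r>12 or np.linalg.norm(s['contact_force'])>25: print("STOP");break
p,d=vision.grab_frame("wrist");cv2.imwrite("pics/w4.png",p)
p,d=vision.grab_frame("side");cv2.imwrite("pics/s4.png",p[80:230,180:400].repeat(3,0).repeat(3,1))
E
```

```text
a1.00 t7.3 grasp [ 0.5685 -0.1386  0.2401] F [ 2.1  0.1 -2.7] w0.0222
  resist -1.2
a1.15 t7.6 grasp [ 0.5632 -0.1383  0.23  ] F [ 4.4 -0.8 -4.7] w0.0221
  resist -2.4
a1.22 t7.9 grasp [ 0.5612 -0.1381  0.225 ] F [ 6.1 -1.2 -4.7] w0.0222
    t8.0 grasp [ 0.5612 -0.1382  0.225 ] F [ 5.4 -1.1 -4.4] w0.0221
  resist -2.3
a1.26 t8.2 grasp [ 0.5601 -0.1381  0.222 ] F [ 5.6 -0.1 -1.9] w0.0221
    t8.3 grasp [ 0.5601 -0.1381  0.222 ] F [ 5.1  0.1 -2.3] w0.0222
  resist -0.7
a1.30 t8.6 grasp [ 0.559  -0.138   0.2188] F [ 5.8 -0.  -0.8] w0.0222
    t8.7 grasp [ 0.559  -0.138   0.2188] F [ 5.9 -0.2 -1.8] w0.0222
  resist -0.2
a1.33 t8.9 grasp [ 0.5582 -0.138   0.2163] F [ 4.8 -1.1 -0.7] w0.0222
    t9.0 grasp [ 0.5581 -0.138   0.2163] F [ 4.4 -0.2 -1.1] w0.0219
  resist -0.0
a1.36 t9.3 grasp [ 0.5574 -0.1379  0.2137] F [ 3.8  0.8 -1.8] w0.0224
    t9.4 grasp [ 0.5574 -0.1379  0.2138] F [ 4.4 -0.4 -1.9] w0.0220
  resist -0.9
a1.39 t9.6 grasp [ 0.5568 -0.1379  0.2115] F [ 2.7 -0.3  2. ] w0.0217
    t9.7 grasp [ 0.5568 -0.1379  0.2115] F [1.5 0.7 1. ] w0.0218
  resist 1.2
a1.42 t10.0 grasp [ 0.5571 -0.138   0.2101] F [-0.1  1.2  5.7] w0.0222
    t10.1 grasp [ 0.5571 -0.138   0.2101] F [ 0.3 -0.6  7.5] w0.0221
  resist 7.5
a1.45 t10.3 grasp [ 0.5573 -0.1379  0.2085] F [-2.1  0.9 12.4] w0.0221
    t10.4 grasp [ 0.5573 -0.1379  0.2085] F [-2.1  1.4 12.6] w0.0222
  resist 12.2
STOP
```

View pics/w4.png

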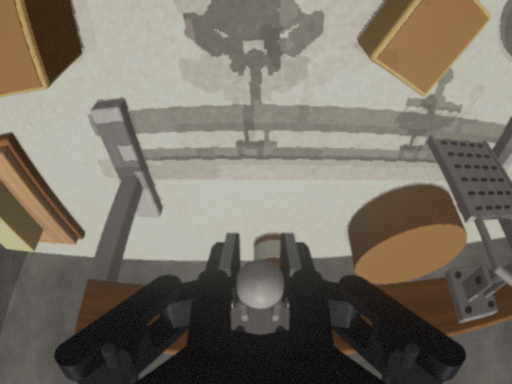

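View pics/s4.png

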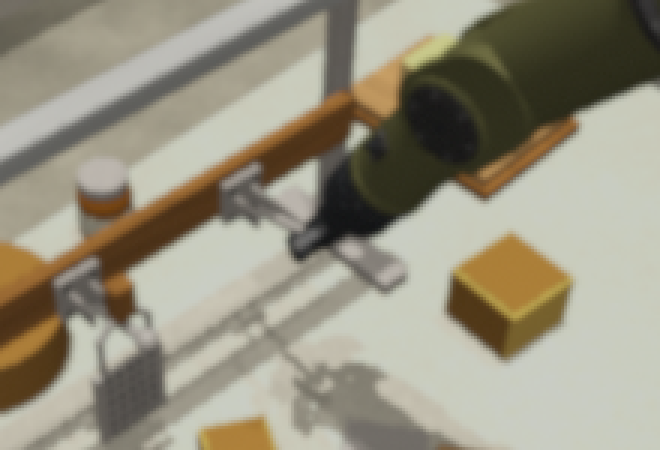

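Resistance rose to 12 N, well above the hinge friction, so the peg is on its stop. Now I release, back off and measure both balls.

```bash
python3 - <<'E'
from h import *
ctrl.ungrasp()
s=get_state();k=np.array(s['tcp_pos'])-GD*Rt[:,2]
go(k-.10*Rt[:,2],.2)
go(np.array([.50,-.04,.34]),.2);st()
for n in("top","side","wrist"):
    p,d=vision.grab_frame(n);cv2.imwrite(f"pics/{n}5.png",p);np.save(f"{n}5.npy",d)
p=cv2.imread("pics/top5.png")[100:220,190:330];q=cv2.imread("pics/side5.png")[110:240,180:320]
cv2.imwrite("pics/zt5.png",cv2.resize(p,None,fx=5,fy=5,interpolation=2));cv2.imwrite("pics/zs5.png",cv2.resize(q,None,fx=4.5,fy=4.5,interpolation=2))
print(wpix([.558,-.138,.2165]),wpix([.575,.073,.218]),wpix([.608,.071,.268]))
E
```

```text
t12.5 grasp [ 0.4998 -0.0405  0.339 ] F [ 0.4  0.1 -1.1] w0.0855
[161.0754362  176.51076172] [380.13714193 180.95712395] [382.16722067 242.55927746]
```

View pics/zt5.png

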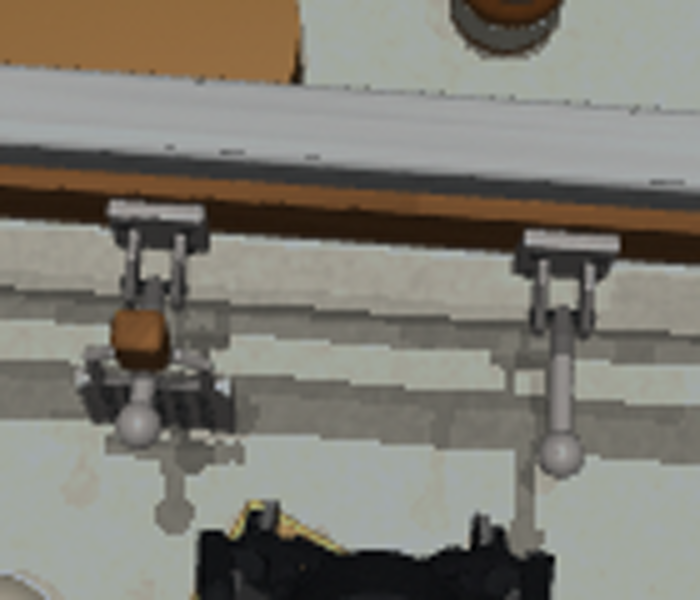

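View pics/zs5.png

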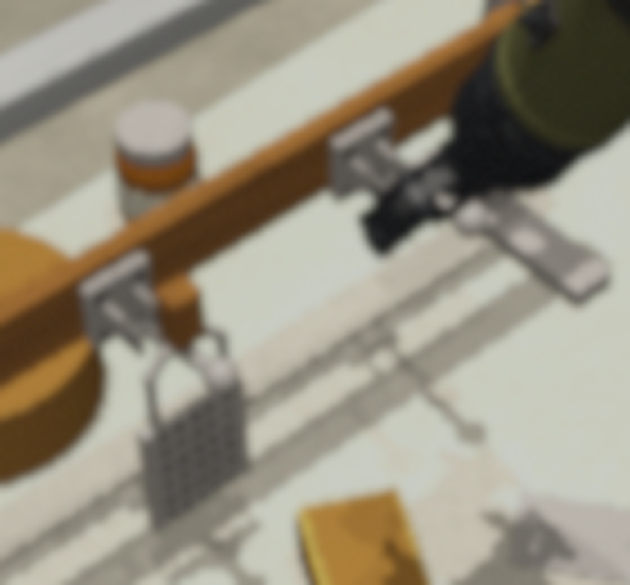

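View pics/wrist5.png

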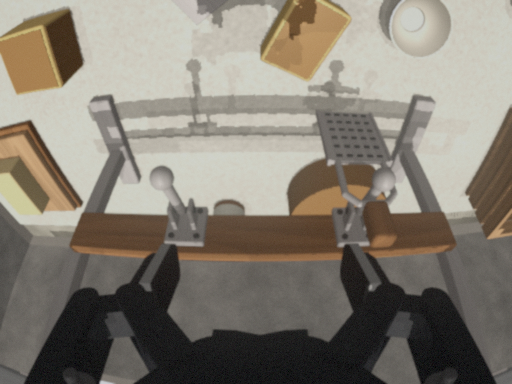

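```bash
python3 - <<'E'
from h import *
p=cv2.imread("pics/wrist5.png").copy()
c=np.array([.608,.0715,.245])
for dx in(-.011,.011):
  for dy in(-.013,.013):
    for dz in(-.023,.023):
      u=wpix(c+dx*fx+dy*fy+dz*ez);cv2.circle(p,(int(round(u[0])),int(round(u[1]))),1,(0,255,0) if dz>0 else (255,0,0),-1)
for X in([.5703,.0748,.2187],[.5587,-.138,.2187]):
    u=wpix(X);cv2.circle(p,(int(round(u[0])),int(round(u[1]))),1,(0,0,255),-1)
cv2.imwrite("pics/w5z.png",cv2.resize(p[130:270,290:430],None,fx=4,fy=4,interpolation=2))
E
```

```text
(no output)
```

View pics/w5z.png

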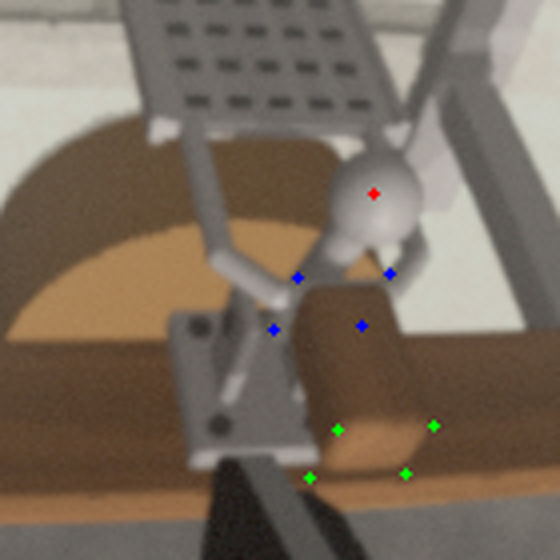

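```bash
python3 - <<'E'
from h import *
g=np.array([.606,.074,.250])
go(g-.09*Rt[:,2],.2);go(g,.12);st("at")
p,d=vision.grab_frame("wrist");cv2.imwrite("pics/w6.png",p)
E
```

```text
at t14.4 grasp [0.606  0.0739 0.2506] F [-0.3  0.5 -0.4] w0.0854
```

View pics/w6.png

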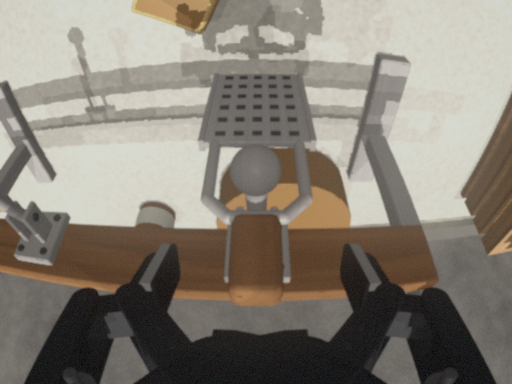

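```bash
python3 - <<'E'
from h import *
s=get_state();k=np.array(s['tcp_pos'])-GD*Rt[:,2]
go(k-.0025*fy,.05)
ctrl.close_gripper(45);s=st("closed");k=np.array(s['tcp_pos'])-GD*Rt[:,2];np.save("g0.npy",k)
go(k+.018*ez,.06);ctrl.pause(.2);s=st("lift")
for n in("wrist","side"):
    p,d=vision.grab_frame(n);cv2.imwrite(f"pics/{n}7.png",p)
q=cv2.imread("pics/side7.png")[110:260,160:320];cv2.imwrite("pics/s7.png",cv2.resize(q,None,fx=4,fy=4,interpolation=2))
E
```

```text
closed t15.3 grasp [0.6061 0.0714 0.2509] F [ 1.9 -0.4 -1.2] w0.0256
lift t15.9 grasp [0.6058 0.0713 0.2683] F [ 0.   0.5 -2.4] w0.0256
```

View pics/wrist7.png

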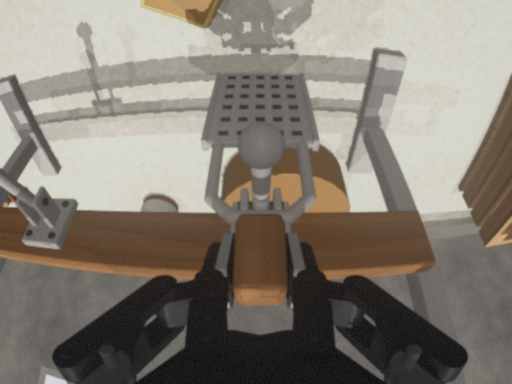

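View pics/s7.png

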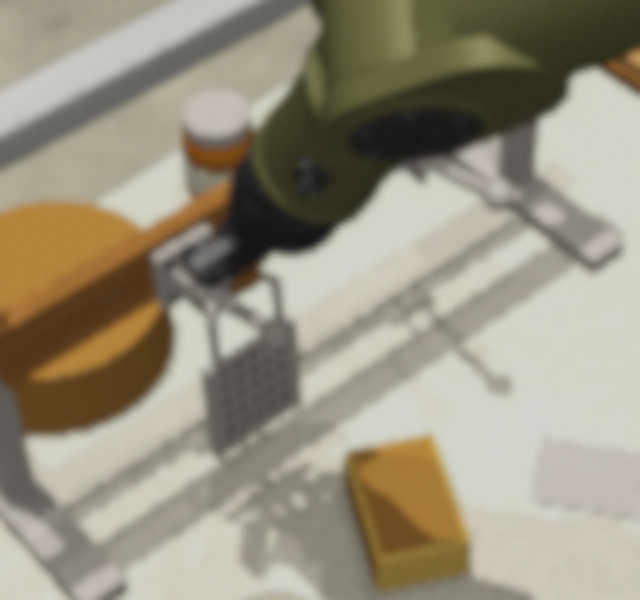

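```bash
python3 - <<'E'
from h import *
k=np.load("g0.npy")+.018*ez
u=-np.cos(.2618)*fx+np.sin(.2618)*ez
for L in(.03,.06,.10):
    go(k+L*u,.1);s=st("L%.2f"%L)
    if np.linalg.norm(s['contact_force']-np.array([0,.5,-2.4]))>8: print("STOP");raise SystemExit
go(k+.10*u-.2132*fy,.15);ctrl.pause(.3);st("B front")
for n in("wrist","side"):
    p,d=vision.grab_frame(n);cv2.imwrite(f"pics/{n}8.png",p)
print(wpix([.5587,-.138,.2187]))
q=cv2.imread("pics/side8.png")[90:260,180:380];cv2.imwrite("pics/s8.png",cv2.resize(q,None,fx=3.5,fy=3.5,interpolation=2))
E
```

```text
L0.03 t16.5 grasp [0.5772 0.0729 0.2772] F [ 0.9  0.5 -2.6] w0.0251
L0.06 t16.9 grasp [0.5486 0.0745 0.2848] F [-0.2 -0.6 -4. ] w0.0255
L0.10 t17.5 grasp [0.5103 0.0767 0.2951] F [ 0.1  0.6 -1.8] w0.0251
B front t19.4 grasp [ 0.4973 -0.1355  0.2948] F [ 0.7 -0.3 -3.3] w0.0256
[260.26454292 215.04924238]
```

View pics/wrist8.png

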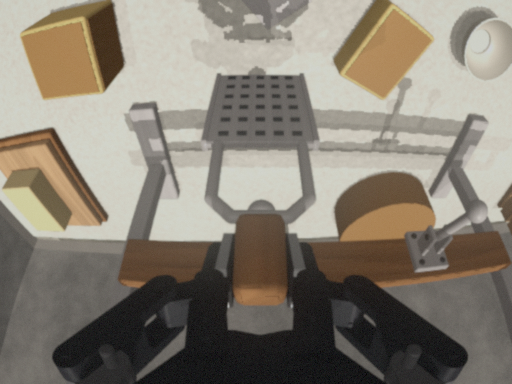

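View pics/s8.png

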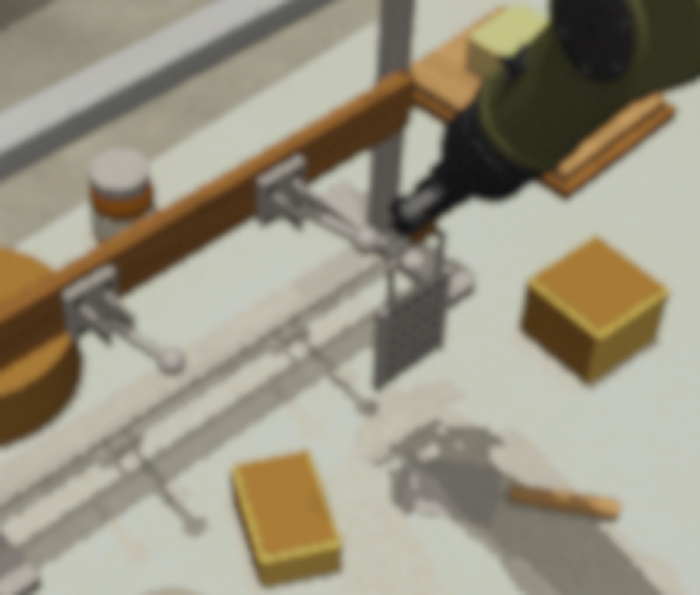

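Ball B is at (262,208), laterally centred in the loop, and the side view agrees. I'm inserting along the peg direction with force checks.

```bash
python3 - <<'E'
from h import *
k=np.load("g0.npy")+.018*ez-.2132*fy
u=-np.cos(.2618)*fx+np.sin(.2618)*ez
for L in(.075,.06,.05,.04,.03,.02,.01,0):
    go(k+L*u,.06);s=st("L%.3f"%L)
    if np.linalg.norm(s['contact_force']-np.array([0.3,.2,-2.5]))>5: print("STOP");break
for n in("wrist","side"):
    p,d=vision.grab_frame(n);cv2.imwrite(f"pics/{n}9.png",p)
q=cv2.imread("pics/side9.png")[90:260,180:380];cv2.imwrite("pics/s9.png",cv2.resize(q,None,fx=3.5,fy=3.5,interpolation=2))
E
```

```text
L0.075 t20.0 grasp [ 0.5211 -0.1369  0.2881] F [-0.2 -0.1 -3.6] w0.0258
L0.060 t20.4 grasp [ 0.5356 -0.1379  0.2843] F [-0.6  1.2 -3.1] w0.0252
L0.050 t20.7 grasp [ 0.5453 -0.1385  0.2818] F [-0.1  0.2 -3.2] w0.0256
L0.040 t21.1 grasp [ 0.5551 -0.139   0.2791] F [-0.2  1.2 -3.6] w0.0253
L0.030 t21.4 grasp [ 0.5648 -0.1396  0.2765] F [-0.1  0.  -4.2] w0.0255
L0.020 t21.7 grasp [ 0.5745 -0.1402  0.2739] F [-0.3  0.1 -2.4] w0.0255
L0.010 t22.0 grasp [ 0.5844 -0.1407  0.2713] F [-0.2 -0.  -2.5] w0.0253
L0.000 t22.3 grasp [ 0.5941 -0.1413  0.2687] F [ 0.2 -0.4 -2.4] w0.0253
```

View pics/wrist9.png

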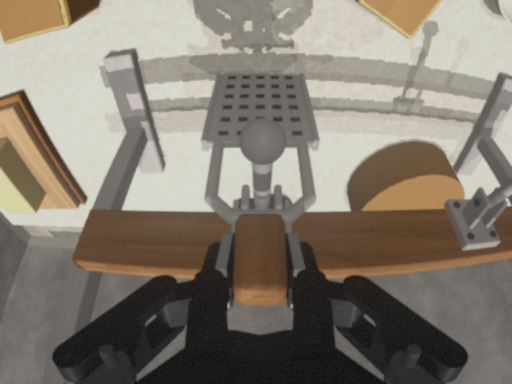

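View pics/s9.png

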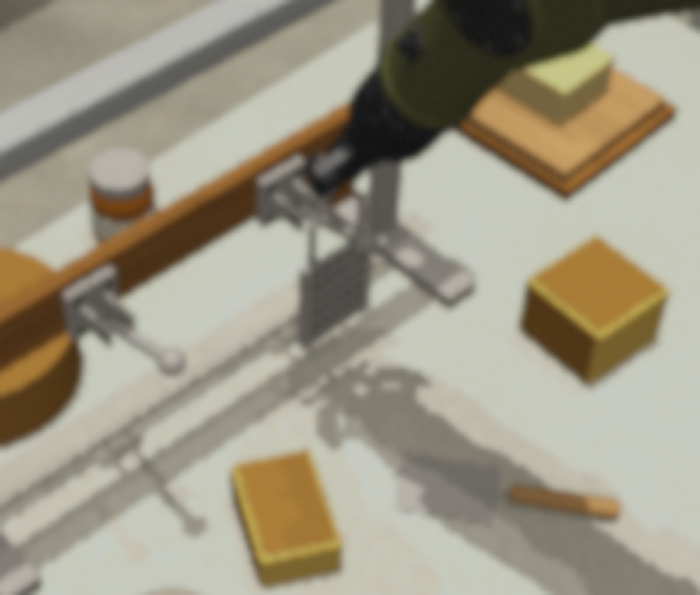

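The loop is over the peg, and the view matches the one taken when it was lifted off hook A. Lowering now.

```bash
python3 - <<'E'
from h import *
k=np.load("g0.npy")-.2132*fy
for dz in(.010,.005,.003,.001,-.001,-.002,-.003):
    go(k+dz*ez,.04);ctrl.pause(.05);s=st("dz%.3f"%dz)
    if s['contact_force'][2]>0.3: break
for n in("wrist","side"):
    p,d=vision.grab_frame(n);cv2.imwrite(f"pics/{n}10.png",p)
E
```

```text
dz0.010 t22.8 grasp [ 0.5936 -0.1414  0.2607] F [-0.   0.5 -2.1] w0.0250
dz0.005 t23.1 grasp [ 0.5937 -0.1414  0.2557] F [-0.4 -0.3 -2.6] w0.0251
dz0.003 t23.4 grasp [ 0.5937 -0.1415  0.2538] F [ 0.7  0.  -3.5] w0.0251
dz0.001 t23.7 grasp [ 0.5937 -0.1415  0.2518] F [ 0.2  0.5 -3.3] w0.0251
dz-0.001 t24.0 grasp [ 0.5937 -0.1415  0.2498] F [-0.1 -0.4 -2.4] w0.0251
dz-0.002 t24.3 grasp [ 0.5938 -0.1414  0.249 ] F [ 1.1  0.2 -3.4] w0.0255
dz-0.003 t24.6 grasp [ 0.5943 -0.1415  0.2486] F [ 0.6 -0.2  0.8] w0.0253
```

View pics/wrist10.png

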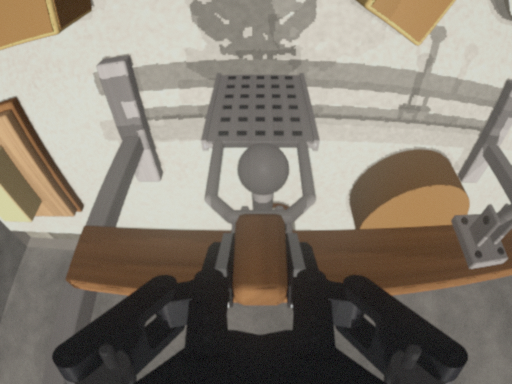

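```bash
python3 - <<'E'
from h import *
ctrl.ungrasp();ctrl.pause(.4);s=st("open")
p,d=vision.grab_frame("wrist");cv2.imwrite("pics/w11.png",p)
k=np.array(s['tcp_pos'])-GD*Rt[:,2]
go(k-.10*Rt[:,2],.12);st("back")
go(np.array([.46,.04,.33]),.2)
for n in("wrist","side","top"):
    p,d=vision.grab_frame(n);cv2.imwrite(f"pics/{n}12.png",p)
p=cv2.imread("pics/top12.png")[100:220,190:330];q=cv2.imread("pics/side12.png")[90:260,180:380]
cv2.imwrite("pics/z12.png",np.vstack([cv2.resize(p,(500,300)),cv2.resize(q,(500,300))]))
print(wpix([.5703,.0748,.2187]),wpix([.5587,-.138,.2187]));st()
E
```

```text
open t25.8 grasp [ 0.5937 -0.1415  0.2479] F [ 0.1 -0.5 -0.4] w0.0854
back t26.8 grasp [ 0.5436 -0.1387  0.334 ] F [ 0.6 -0.4 -0.5] w0.0851
[300.59414086 214.11176444] [104.68043575 212.42178006]
 t28.1 grasp [0.4602 0.0391 0.3298] F [-0.6  0.3 -0.5] w0.0855
```

View pics/wrist12.png

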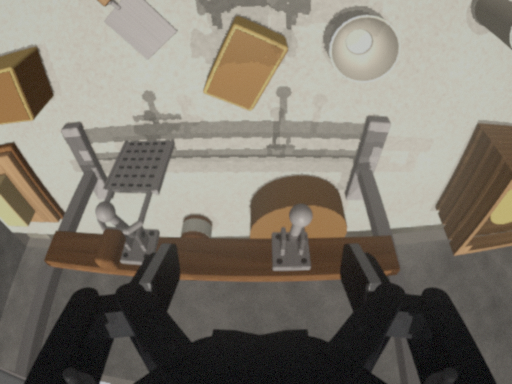

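View pics/z12.png

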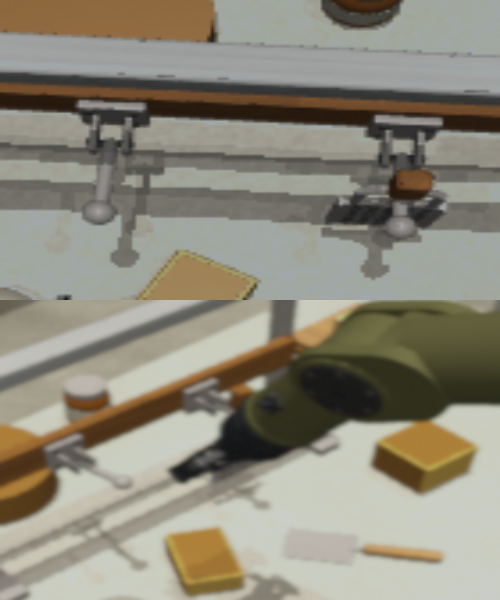

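```bash
python3 - <<'E'
from h import *
np.set_printoptions(suppress=True,precision=3)
k=np.array([.5703,.0748,.2187])
h=np.load("hb.npy")+.2132*fy;print(h)
print(ctrl.ik(np.array(arc(h,0))+GD*Rt[:,2],Q))
go(k-.07*Rt[:,2],.2);go(k,.1);st("at")
p,d=vision.grab_frame("wrist");cv2.imwrite("pics/w13.png",p)
p,d=vision.grab_frame("top");p=p[100:220,190:330];cv2.imwrite("pics/t13.png",cv2.resize(p,None,fx=5,fy=5,interpolation=2))
E
```

```text
[0.648 0.07  0.197]
[ 0.416  0.406 -0.895  1.882  0.899  0.681  0.52 ]
at t30.1 grasp [0.57  0.075 0.219] F [-0.  -0.   0.2] w0.0855
```

View pics/w13.png

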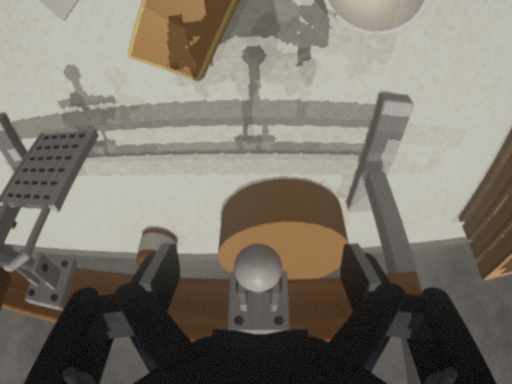

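View pics/t13.png

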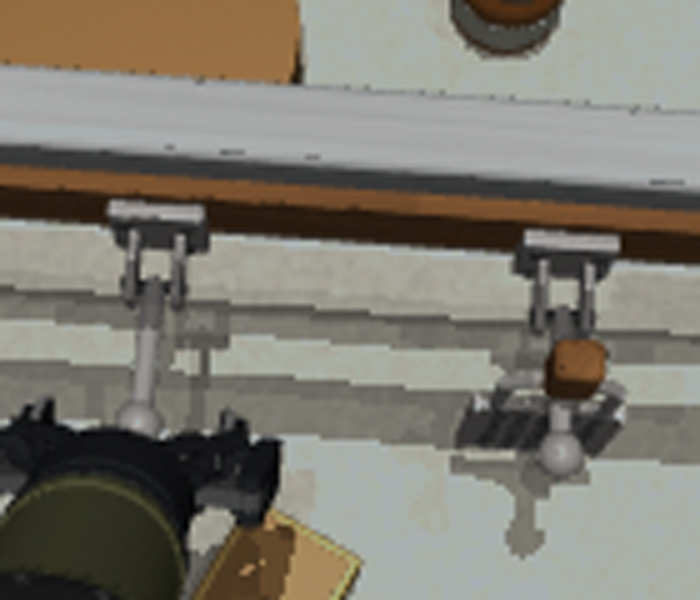

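Aligned on ball A at (258,268). The grater's grip looks about 7 mm sideways of the peg, so I'll check whether it settles. Folding hook A next.

```bash
python3 - <<'E'
from h import *
ctrl.close_gripper(25);s=st("closed")
k=np.array(s['tcp_pos'])-GD*Rt[:,2]
h=k-.08*(-np.sin(1.3)*fx+np.cos(1.3)*ez);print("h",h);np.save("ha.npy",h)
for a in(1.1,.9,.7,.5,.3,.15,.08):
    go(arc(h,a),.1);s=st("a%.2f"%a)
    if np.linalg.norm(s['contact_force'])>25: print("STOP");break
p,d=vision.grab_frame("wrist");cv2.imwrite("pics/w14.png",p)
p,d=vision.grab_frame("top");p=p[100:220,190:330];cv2.imwrite("pics/t14.png",cv2.resize(p,None,fx=5,fy=5,interpolation=2))
E
```

```text
closed t30.8 grasp [0.5702 0.0739 0.2188] F [-3.  -2.5  4.7] w0.0220
h [0.64712844 0.06945855 0.19741821]
a1.10 t31.1 grasp [0.5757 0.0736 0.2337] F [-3.5 -0.2  1.9] w0.0221
a0.90 t31.4 grasp [0.5844 0.0731 0.2472] F [-5.9 -1.5  5.7] w0.0220
a0.70 t31.7 grasp [0.5961 0.0724 0.259 ] F [-2.5 -1.   5.3] w0.0222
a0.50 t32.0 grasp [0.6094 0.0716 0.2677] F [ 0.  -1.   0.3] w0.0219
a0.30 t32.3 grasp [0.6237 0.0708 0.2737] F [ 1.8 -0.7 -1.6] w0.0222
a0.15 t32.6 grasp [0.6351 0.0701 0.2762] F [ 2.1 -1.  -2.2] w0.0223
a0.08 t32.9 grasp [0.6407 0.0698 0.277 ] F [ 1.6 -0.4 -2.6] w0.0224
```

View pics/w14.png

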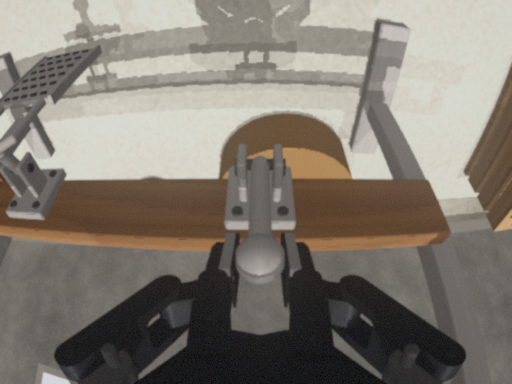

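View pics/t14.png

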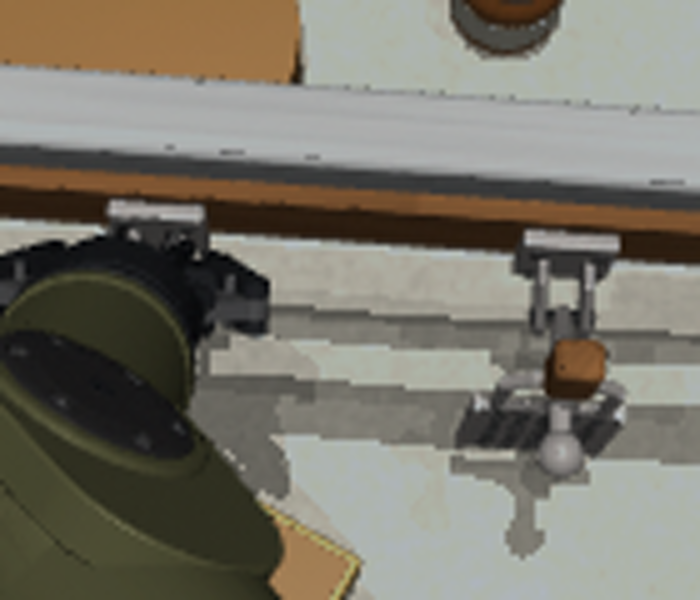

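The top view shows the grater static but slightly rotated. I'm measuring its pose before finishing the fold, because step 2 must be met first.

```bash
python3 - <<'E'
from h import *
st()
for n in("top","side"):
    p,d=vision.grab_frame(n);cv2.imwrite(f"pics/{n}15.png",p);np.save(f"{n}15.npy",d)
q=cv2.imread("pics/side15.png")[110:230,210:310];cv2.imwrite("pics/s15.png",cv2.resize(q,None,fx=5.8,fy=5,interpolation=2)[:, :])
T=cloud("top",np.load("top15.npy"));s=T[164:182,296:316].reshape(-1,3);s=s[(s[:,2]>.255)&(s[:,2]<.285)];print(len(s),s.mean(0),s.min(0),s.max(0))
A=np.c_[s[:,:2]-s[:,:2].mean(0),np.ones(len(s))];print("slope",np.linalg.lstsq(A,s[:,2],rcond=None)[0])
for r in models.masks_of("side","grater")[:1]:
    m=r['mask'];S=cloud("side",np.load("side15.npy"))[m];print(r['p'],len(S));np.save("gs.npy",S)
    S=S[(S[:,2]>.03)&(S[:,2]<.16)&(abs(S[:,1]+.14)<.07)&(S[:,0]>.54)]
    print(len(S),S.mean(0),S.min(0),S.max(0))
    for i in range(3):
        c=S.mean(0);U,w,V=np.linalg.svd(S-c,full_matrices=False);r=(S-c)@V[2];S=S[abs(r)<2.5*r.std()]
    print("plate normal",V[2],w, "std",r.std(),len(S))
E
```

```text
t33.0 grasp [0.6406 0.0698 0.277 ] F [ 1.7 -1.7 -1.4] w0.0220
95 [ 0.59528366 -0.14330738  0.26655109] [ 0.58503867 -0.15522785  0.25541604] [ 0.60620308 -0.13117795  0.2712927 ]
slope [ 0.08393839 -0.04048516  0.26655109]
0.69 658
439 [ 0.5919624  -0.13118179  0.11118891] [ 0.58218186 -0.17604881  0.05679084] [ 0.60288661 -0.09203403  0.15954522]
plate normal [-0.9969232  0.0768107  0.0156285] [0.59189205 0.49787363 0.03915142] std 0.0019081236793833261 414
```

View pics/s15.png

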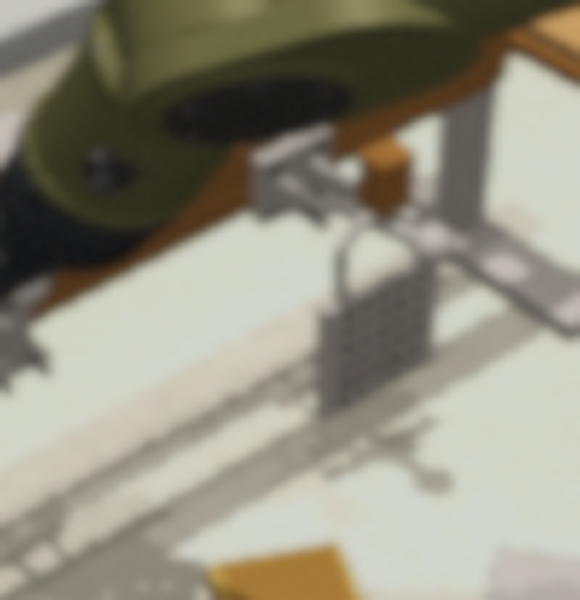

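Plate normal is level within 0.02 rad and sideways tilt is about 0.05 rad, so step 2 is satisfied. Finishing the fold.

```bash
python3 - <<'E'
from h import *
h=np.load("ha.npy")
for a in(.04,.01,-.02,-.05,-.08,-.11,-.14,-.17,-.2):
    go(arc(h,a),.06);ctrl.pause(.1);s=st("a%.2f"%a)
    f=s['contact_force']
    if -f@fx>11 or np.linalg.norm(f)>25: print("STOP");break
p,d=vision.grab_frame("wrist");cv2.imwrite("pics/w16.png",p)
E
```

```text
a0.04 t33.5 grasp [0.6439 0.0696 0.2773] F [-1.3 -1.4 -1.6] w0.0221
a0.01 t33.8 grasp [0.6465 0.0695 0.2775] F [-0.6 -0.7  0.1] w0.0225
a-0.02 t34.2 grasp [0.6491 0.0693 0.2776] F [ 0.7 -1.6  0.9] w0.0223
a-0.05 t34.5 grasp [0.6515 0.0692 0.2776] F [ 0.1 -1.8  1.8] w0.0222
a-0.08 t34.9 grasp [0.6539 0.0691 0.2775] F [ 0.4 -1.3  3.3] w0.0220
a-0.11 t35.2 grasp [0.6562 0.069  0.2773] F [ 0.3 -2.1  5.5] w0.0222
a-0.14 t35.6 grasp [0.658  0.0688 0.2768] F [-4.2 -2.1  7.3] w0.0220
a-0.17 t35.9 grasp [0.6592 0.0687 0.2763] F [-13.2  -2.4  11.6] w0.0221
STOP
```

View pics/w16.png

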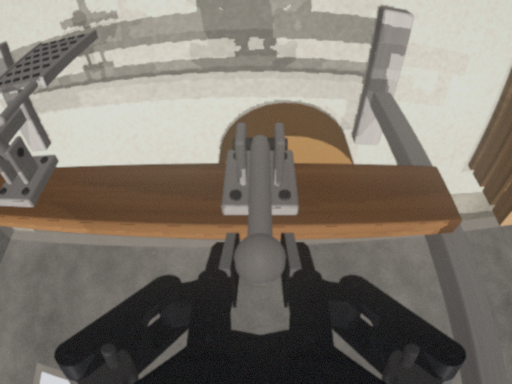

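```bash
python3 - <<'E'
from h import *
ctrl.ungrasp()
s=st();k=np.array(s['tcp_pos'])-GD*Rt[:,2]
go(k-.07*fx+.01*ez,.1);go(np.array([.46,-.04,.33]),.15);ctrl.pause(.3);st()
for n in("wrist","side","top"):
    p,d=vision.grab_frame(n);cv2.imwrite(f"pics/{n}17.png",p);np.save(f"{n}17.npy",d)
h=np.load("hb.npy")+.2132*fy
for a in(0,.08,.2): print(a,wpix(arc(h,a)),proj("top",arc(h,a)),proj("side",arc(h,a)))
p=cv2.imread("pics/top17.png")[100:220,190:330];q=cv2.imread("pics/side17.png")[110:230,180:320]
cv2.imwrite("pics/z17.png",np.vstack([cv2.resize(p,(350,300)),cv2.resize(q,(350,300))]))
C=cloud("top",np.load("top17.npy")).reshape(-1,3)
from scipy.optimize import least_squares
P=C[(np.linalg.norm(C-[.646,.07,.28],axis=1)<.03)&(C[:,2]>.255)]
if len(P)>6:
    r=least_squares(lambda c:np.linalg.norm(P-c,axis=1)-.012,[.646,.07,.277],loss='soft_l1',f_scale=.002);print(len(P),r.x,np.median(abs(r.fun)),"front of rail",.6816+.0579*r.x[1]-r.x[0])
E
```

```text
t36.6 grasp [0.6606 0.0687 0.2762] F [-0.1 -0.4 -0.1] w0.0852
 t41.0 grasp [ 0.46 -0.04  0.33] F [0.2 0.4 0.2] w0.0856
0 [364.17092298 291.2364774 ] [216.76211195 148.92376886] [210.58015318 163.9004698 ]
0.08 [365.79201441 288.93507597] [216.5538613  151.51762567] [211.97608059 165.20297877]
0.2 [368.14081292 284.59264622] [216.27590765 155.48772117] [214.08810246 167.39075568]
80 [0.64823368 0.06705219 0.27973017] 0.0008027547034117942 front of rail 0.03724863879088047
```

View pics/wrist17.png

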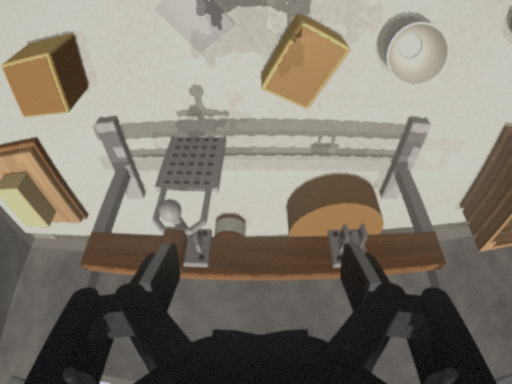

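View pics/z17.png

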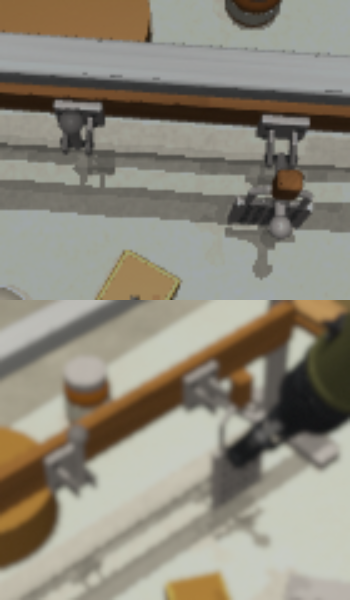

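Hook A's ball is 37 mm in front of the rail, which corresponds to about 0 rad, and the fold reached a firm stop. The grater is hanging still on B, and B's ball is at the same open position (302,191). Nothing is touching the robot, so I'm handing in.

```bash
python3 - <<'E'
from h import *
print(ticket.close_job());st()
E
```

```text
the job is handed in; nothing more can be done
None
the job is handed in; nothing more can be done
```

The grater now hangs released on hook B, hook A is folded flat, and I handed the job in at about 41 s. The hand-in gives no verdict, so the results below come from my own checks.

- **Opening hook B:** I gripped its ball and swung it down until the resistance reached about 12 N, well above the hinge friction. In the top view its ball stands as far out as hook A's, which was fully open.
- **Moving the grater:** I lifted it off hook A, drew it off along the peg, shifted it 213 mm along the rail and threaded it onto hook B. Wrist forces stayed at about 4 N or less. I lowered it in small steps until the hook took the weight, then let go.
- **Folding hook A:** I pushed it back to a firm stop at about 13 N. The ball then measured 37 mm in front of the rail, against 38 mm for fully folded, so it is at about 0 rad.
- **Last pictures:** The grater looked at rest and nearly upright, and hook B was still open. The robot was clear and read about zero force. The cheeses and tableware looked unmoved, but I did not re-measure their positions.

**Readings that disagreed:**
- One top picture suggested the grater was leaning about 0.19 rad sideways. The depth readings gave about 0.05 rad, which I took as right.
- The side and top cameras differed by up to 5 mm along the rail, so I used wrist views for the fine alignment.

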